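# Zero, set and clamp the battery cradle's support leg

## Task

Zero the support leg's readout by pressing its small recessed button all the way in for a moment with the upright pin tool, then put the tool back upright in its holder. Next slide the spring-loaded leg out until its foot plate stands between the two mark tabs, and holding it there swing the cam lever shut against the leg, never shutting it with the leg off the mark. The cam is not pinned yet, so finish while still holding the leg at the mark with the lever shut; leave the other things on the table where they are.

Things in the scene. Friction and masses are not known exactly. Their poses are not given: they have to be found in the camera images.
- frame: Support leg's fixed base: grey plate 375 long (x -140 to 235) x 130 wide x 15 mm, carrying an aluminium housing (x -140 to 0, 50 wide, top at z 90 mm) with a grey readout box on it (x -118 to -43, 45 wide, top at z 115 mm). Origin at table level below the housing's mouth, on the leg's axis; +x is the way the leg slides out, z up.
- button: Dark round spring button, 12 mm across, in a 14 mm round hole in the top of the readout box. Origin: centre of its top face, at rest at (-58, 0, 111) mm in the frame, which is 4 mm below the box's top face. Travel 4 mm straight down, all the way in takes about 5 N (counts from 3 mm); it springs back.
- leg: Steel bar 24 wide x 28 mm high along the frame's x, ending in an upright foot plate 10 thick x 90 wide x 65 mm high (z 25 to 90 mm). Origin: bar's axis, mid-thickness of the plate, at (120, 0, 60) mm in the frame when in; axes as the frame's. Slides out 100 mm; a 4.5 (in) to 7.5 N spring pulls it in, lever shut or not. Fingers fit down either side of the bar, behind the plate.
- lever (a joint): Cam lever's angle, rad: 0 shut (lying along the bar), up to 0.45 open; starts 0.33 to 0.42 and stays where left (friction 0.12 N m). It turns about a vertical pin fixed to the leg at (-68, +17, 0) mm from the leg's origin, and travels with the leg.
- lever_tip (a point): Rounded free end of the black cam lever: axis of the rounding (radius 5 mm), mid-height, 56 mm from the pin. The lever is a bar 8 thick x 22 mm high on the +y side of the leg, reaching from its pin towards the foot plate; its end swings out to +y as it opens. Shut, it lies along the bar and bar plus lever end measure 34 mm, y -12 to +22 from the leg's axis.
- mark: Length mark: two small upright steel tabs, 3 mm thick, at the two long edges of the base plate (y +-57 mm, up to 37 mm high), on one line across it. Origin on the leg's axis at table level, midway between them; axes as the frame's. The leg is at the mark when its origin has the same frame x (40 to 80 mm out from fully in). They do not move.
- stylus: Pin tool standing upright, tip down: steel pin 5 mm across x 50 long, a round collar 24 mm across (z 50 to 54 mm), then a square black handle 16 x 16 mm from z 54 to 116 mm. Origin at the tip's end on its axis, z up along the tool, x and y square to the handle's faces. About 45 g.
- holder: Grey tool holder, fixed block 60 x 60 x 60 mm with a 14 mm hole 55 mm deep in the middle of its top. Origin below its centre at table level. The tool stands in the hole with its collar on the block's top, so its tip is 10 mm above the table.
- socket: Bystander: steel deep socket, cylinder 26 mm across x 70 mm, lying near the base. Leave.
- nut: Bystander: steel flange nut 22 mm across, 12 mm high, near the base. Leave.
- busbar: Bystander: copper bus bar 70 x 20 x 6 mm near the base. Leave.
- screwdriver: Bystander: screwdriver lying on the mat. Leave.
- tray: Bystander: black parts tray 110 x 150 x 30 mm with two bolts. Leave.
- jar: Bystander: white jar 54 mm across, 75 mm high. Leave.

How it is judged:
On the way, in this order (a step that is already met when the one before it is completed fails the run):
1. the button is pressed in (3 mm or more) with the pin tool (z of button in the frame of frame below 0.108 m and contact force between stylus and button above 1 N), for 0.15 s.
2. the pin tool stands in its holder again, released (horizontal distance between stylus and holder below 0.008 m and z of stylus in the frame of holder below 0.014 m and angle between stylus's own z axis and vertical below 0.15 rad and contact force between the fingers and stylus below 0.1 N), for 0.2 s.
3. the fingers hold the leg at the mark (within 5 mm), the lever still open (x of leg in the frame of mark between -0.005 and 0.005 m and value of joint lever above 0.15 rad and contact force between the fingers and leg above 1 N), for 0.1 s.
4. the lever is shut with the leg held at the mark (x of leg in the frame of mark between -0.005 and 0.005 m and value of joint lever below 0.06 rad and contact force between the fingers and leg above 3 N), for 0.2 s.
At the end, for the whole second after the job is handed in: The foot plate is within 5 mm of the mark, the lever is shut (under 0.06 rad), the fingers still hold the leg (or leg and lever) with more than 3 N and it is at rest, the button is out again, and the pin tool stands upright in its holder, collar within 4 mm of its top, not touched by the fingers (all of step 2 and all of step 4 and linear speed of leg below 0.01 m/s and z of button in the frame of frame above 0.11 m); the arm keeps its last pose, push and grip.
It fails at once if the lever is shut while the leg is off the mark (8 mm or more) (value of joint lever below 0.08 rad and not (x of leg in the frame of mark between -0.008 and 0.008 m)).
It fails at once if a bystander is moved by more than 30 mm (distance of any of socket, nut, busbar, screwdriver, tray, jar from where it was at the start of the episode above 0.03 m).
It also fails if it takes over 64 s, if anything falls off the work surface, if the arm or the gripper's body presses on something with over 40 N, if the wrist force passes 120 N, or if a joint passes its speed limit or range.

## Robot

A 6-joint arm with a two-finger parallel gripper is mounted at the origin on the work surface. World frame = base frame: x ahead of the robot, y to its left, z up, the work surface at z = 0. Lengths are in m, angles in rad, forces in N, time in s.
With the tool pointing down it reaches from about 0.25 to 0.725 m from the base axis. Payload 9.7 kg.
Tool frame: the origin (TCP) lies at the very end of the fingers, on their centre line; the grasp point (between the pads) lies 19 mm behind it (tcp_to_grasp is the z of the grasp point in the tool frame, in m); z points along the fingers, y is the line along which they close (so a half turn about z gives the same grasp; the last joint's range is limited). The gripper opens to 85 mm and grips with 20 to 120 N. Pads are 22 mm wide; open, the fingers measure 114 mm over their backs; the gripper's body (76 mm by 85 mm) begins 54 mm behind the grasp point. The pads swing forward as they close: fully open they stand 13 mm farther back than shut.
Start: joints at [-1.155, 0.087, 0.176, 1.66, 0, 1.571], TCP at [0.222, -0.503, 0.231] pointing down, gripper open.
Joint ranges: [-3.13, 3.13], [-0.85, 1.81], [-1.15, 1.24], [-2.2, 2.28], [-1.44, 1.52], [-3.14, 3.14]. Speed limits (rad/s): [2.22, 2.22, 2.57, 3.14, 3.14, 3.14].

## Interface

Orientations are given as a 3x3 rotation matrix whose columns are the frame's x, y, z axes.
In Python, from station import get_state, snapshot, calibration, sign_off, tcp_to_grasp gives the robot as it stands.
- The arm moves only by the tool step_arm, never from a script. Its argument "commands" is a list of rows, each a list of 7 numbers: the opening, from 0 (shut) to 1 (fully open), then the shift along the world's x, y, z in cm, then the turn, a rotation vector about the world's x, y, z in degrees. In form: [[hand, dx, dy, dz, rx, ry, rz], ...]. A call has 1 to 20 rows; each row shifts and turns the commanded pose from where the row before left it; what a row does not reach is not made up. A row lasts 1/8 s, in which the tool goes at most 62.5 mm and 10.7 degrees, less where a joint would pass 70% of its speed; a pose out of reach is approached as far as the arm can. A call with a gripper value outside its range is refused whole. The fingers move at their own pace and stop on an object; the grip force is fixed at half the most. Time passes only in rows, so rows that do not move let the fingers close. It gives the time, the measured TCP pose, the force, the opening and the grip force at its end, in the units of the state.
- get_state(): the state, without advancing time (a new reading comes with each control period).
- snapshot(name): name is "side" or "top"; returns (picture, depth): 400x640x3 uint8, red, green, blue; 400x640 float32, m along the optical axis (not along the pixel's ray), 0 where there is no reading.
- calibration(name): a dict with "vertical_fov" (degrees; the focal length in pixels is half the picture's height over the tangent of half this angle, whatever the lens; pixels are square), "cx", "cy" (the principal point, pixels), "k1" (the pictures are not rectified: a ray, as slopes to the right and down, at radius r is drawn at 1 + k1 r^2 times it, then the intrinsics apply), "extrinsics" (4x4, takes a point from world to camera coordinates). Camera axes: x right, y down, z forward; pixel columns grow to the right and rows downward; lengths in m; the calibration is good to about 2 mm. A picture is of the moment at which its call begins. calibration takes no time and is no camera call.
- sign_off(): hands the job in; it is judged then, once.
The state is a dict: "clock": time; "joints": joint angles; "dq": joint speeds; "effort": joint torques, N m; "tcp_pos": TCP position; "tcp_rot": TCP orientation; "force": force on the tool from outside, world axes, zero at the start; "wrist_torque": the same for the moment, N m; "opening": opening from 0.0 (shut) to 1.0 (fully open); "finger_force": force on a finger pad.
Only numpy, scipy, OpenCV 4.12 (cv2) and the standard library are available. Lean on these libraries where they do the work, as an engineer would, in place of code of your own. Each camera call takes 0.05 s, during which the arm holds its last target. There are 200 camera calls.

## Working session

There is one attempt and no reset: what is moved stays moved. The work goes in short steps, Python scripts to look and compute and a tool call to move; the robot and the scene stay as the last step left them, time stands still between calls to the robot, and variables do not carry over. Pictures are saved under pics/ and viewed, at most 10 in all, crops included, and the job is handed in when it is done.

Besides the shell and the picture viewer there is one more tool, called after "Request:" as name(argument=value, ...), one argument or row to a line, values as JSON. step_arm: Moves the arm, as the interface text tells. Its arguments: {"type":"object","properties":{"commands":{"type":"array"}},"required":["commands"]}

```bash
mkdir -p pics; cat > h.py <<'E'
import numpy as np, cv2
from station import *
def K(n):
    c=calibration(n); f=200/np.tan(np.radians(c["vertical_fov"])/2); return c,f
def world(n,u,v,d):
    c,f=K(n); s=np.stack([(np.asarray(u,float)-c["cx"])/f,(np.asarray(v,float)-c["cy"])/f],-1)
    t=s.copy()
    for _ in range(10): t=s/(1+c["k1"]*(t**2).sum(-1,keepdims=True))
    d=np.asarray(d,float)[...,None]
    p=np.concatenate([t*d,d],-1); E=np.array(c["extrinsics"])
    return (p-E[:3,3])@E[:3,:3]
def ray(n,u,v):
    E=np.array(K(n)[0]["extrinsics"]); o=-E[:3,:3].T@E[:3,3]
    r=world(n,u,v,1.)-o; return o,r
def at_z(n,u,v,z):
    o,r=ray(n,u,v); return o+r*(z-o[2])/r[2]
def cloud(n,d):
    v,u=np.mgrid[:400,:640]; return world(n,u,v,d)
def tri(a,b):
    (o1,r1),(o2,r2)=ray(*a),ray(*b)
    s=np.linalg.lstsq(np.stack([r1,-r2],1),o2-o1,rcond=None)[0]
    p,q=o1+s[0]*r1,o2+s[1]*r2; return (p+q)/2,np.linalg.norm(p-q)
def proj(n,P):
    c,f=K(n);E=np.array(c["extrinsics"]);p=E[:3,:3]@np.asarray(P)+E[:3,3];s=p[:2]/p[2];s=s*(1+c["k1"]*(s@s));return s*f+[c["cx"],c["cy"]]
E
cat > a.py <<'E'
from h import *
for n in("top","side"):
    i,d=snapshot(n); np.savez(f"{n}0.npz",i=i,d=d); cv2.imwrite(f"pics/{n}0.png",i[:,:,::-1])
    c,f=K(n);E=np.array(c["extrinsics"]);print(n,f,c["k1"],-E[:3,:3].T@E[:3,3],E[:3,:3].round(2).tolist())
s=get_state();print(s,tcp_to_grasp)
E
python3 a.py
```

```text
top 413.06370696378144 -0.08253125210250119 [ 0.44353399 -0.00573925  1.17677553] [[0.03, -1.0, -0.02], [-0.99, -0.02, -0.11], [0.11, 0.03, -0.99]]
side 378.2263978406306 -0.0756252377445089 [0.12147272 0.68882305 0.66423968] [[-0.83, -0.56, 0.02], [-0.32, 0.45, -0.83], [0.46, -0.7, -0.55]]
{'clock': 0.1, 'joints': array([-1.15498954e+00,  8.74275838e-02,  1.75217839e-01,  1.65975882e+00,
       -3.29737904e-05,  1.57080039e+00]), 'dq': array([ 1.46847787e-04, -2.03075678e-06,  1.61750672e-03,  9.01007852e-04,
        1.46518923e-03,  9.59651158e-04]), 'effort': array([ 7.88835478e-04, -5.21562016e+01,  4.65653729e+01,  1.59567478e-02,
        5.02622379e-05,  1.28477700e-05]), 'tcp_pos': array([ 0.22207722, -0.50296966,  0.23064386]), 'tcp_rot': array([[ 9.14792359e-01,  4.03924109e-01, -5.03662676e-04],
       [ 4.03924421e-01, -9.14791747e-01,  1.05903044e-03],
       [-3.29785324e-05, -1.17223461e-03, -9.99999312e-01]]), 'force': array([ 0.40974403, -0.76005154, -0.67069613]), 'wrist_torque': array([ 0.02261545, -0.08804083, -0.00331634]), 'finger_force': 0.0, 'opening': 0.9983335310746054} -0.0187
```

View pics/top0.png

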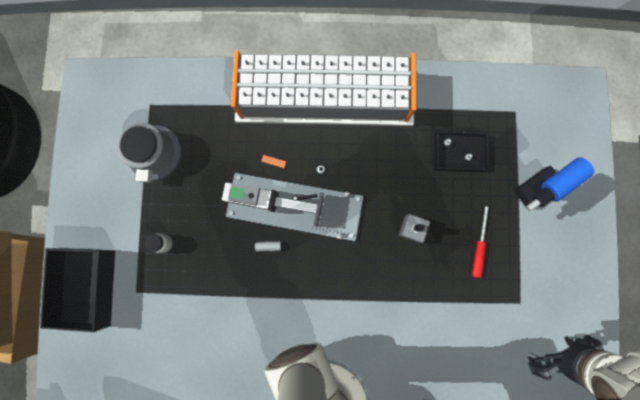

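View pics/side0.png

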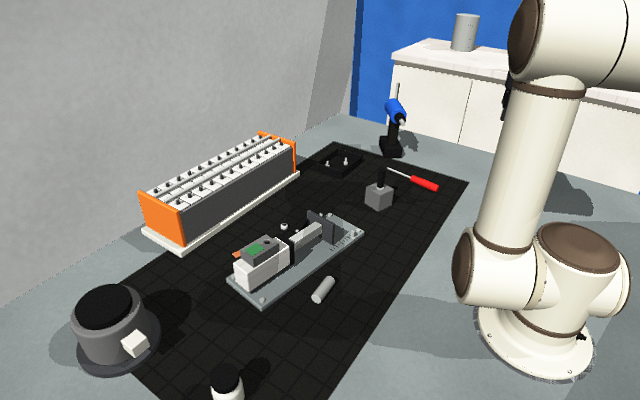

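The top view shows the base at about (295,207), with the housing left and the leg pointing right. The holder with its tool is at (415,228). The side view shows them at (295,255) and (380,190). Next I crop for detail.

```bash
python3 - <<'E'
from h import *
a=np.load("top0.npz")["i"][150:260,210:450]; b=np.load("side0.npz")["i"][150:320,220:420]
A=cv2.resize(a,(792,363),interpolation=cv2.INTER_CUBIC)  # x3.3
cv2.imwrite("pics/tc.png",A[:,:,::-1])
cv2.imwrite("pics/sc.png",cv2.resize(b,None,fx=3.5,fy=3.5,interpolation=cv2.INTER_CUBIC)[:,:,::-1])
P=cloud("top",np.load("top0.npz")["d"])
for v in range(170,245,6): print(v,[tuple((P[v,u]*1000).astype(int)) for u in range(222,370,12)])
print()
for v in range(214,246,4): print(v,[tuple((P[v,u]*1000).astype(int)) for u in range(396,436,4)])
E
```

```text
170 [(np.int64(651), np.int64(313), np.int64(0)), (np.int64(651), np.int64(277), np.int64(2)), (np.int64(652), np.int64(242), np.int64(1)), (np.int64(653), np.int64(207), np.int64(-1)), (np.int64(653), np.int64(171), np.int64(3)), (np.int64(653), np.int64(136), np.int64(4)), (np.int64(655), np.int64(102), np.int64(0)), (np.int64(655), np.int64(67), np.int64(1)), (np.int64(655), np.int64(32), np.int64(8)), (np.int64(657), np.int64(-1), np.int64(0)), (np.int64(658), np.int64(-36), np.int64(-1)), (np.int64(658), np.int64(-70), np.int64(3)), (np.int64(659), np.int64(-105), np.int64(2))]
176 [(np.int64(633), np.int64(312), np.int64(0)), (np.int64(631), np.int64(273), np.int64(13)), (np.int64(632), np.int64(238), np.int64(17)), (np.int64(635), np.int64(206), np.int64(1)), (np.int64(635), np.int64(170), np.int64(7)), (np.int64(636), np.int64(136), np.int64(4)), (np.int64(637), np.int64(101), np.int64(2)), (np.int64(638), np.int64(67), np.int64(-1)), (np.int64(639), np.int64(32), np.int64(-4)), (np.int64(640), np.int64(-2), np.int64(0)), (np.int64(640), np.int64(-36), np.int64(3)), (np.int64
[... 9719 characters left out ...]
p.int64(466), np.int64(-237), np.int64(60)), (np.int64(466), np.int64(-248), np.int64(59)), (np.int64(468), np.int64(-273), np.int64(0)), (np.int64(468), np.int64(-283), np.int64(3)), (np.int64(468), np.int64(-296), np.int64(-1))]
242 [(np.int64(455), np.int64(-193), np.int64(-3)), (np.int64(455), np.int64(-204), np.int64(0)), (np.int64(455), np.int64(-217), np.int64(-6)), (np.int64(455), np.int64(-227), np.int64(0)), (np.int64(456), np.int64(-239), np.int64(-3)), (np.int64(456), np.int64(-250), np.int64(0)), (np.int64(456), np.int64(-252), np.int64(43)), (np.int64(456), np.int64(-273), np.int64(0)), (np.int64(457), np.int64(-284), np.int64(1)), (np.int64(457), np.int64(-296), np.int64(-2))]
```

View pics/tc.png

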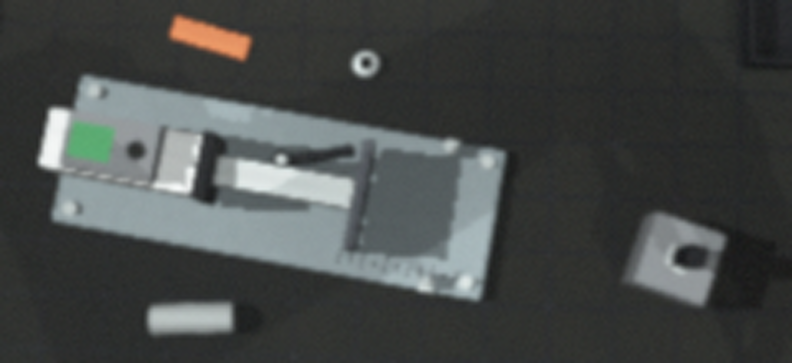

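View pics/sc.png

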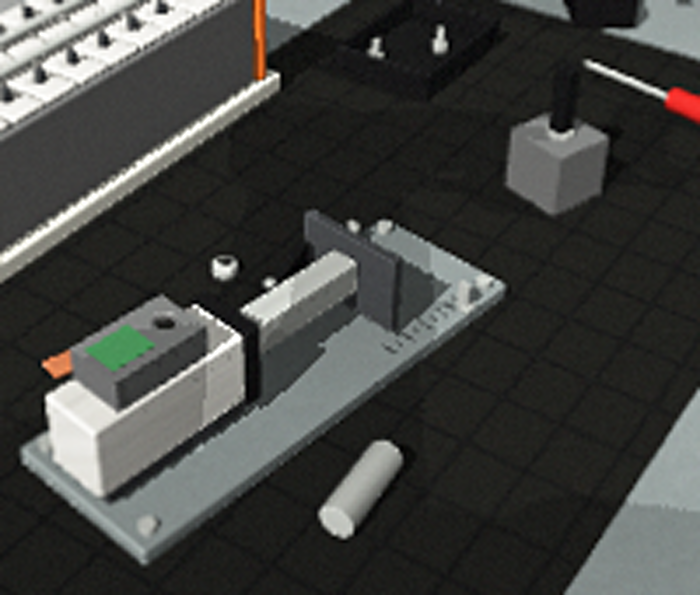

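The top crop shows the base corners at (84,76), (505,152), (482,300) and (52,220). The button is at (136,151), the tabs near (451,145) and (428,284), the lever from (281,158) to (350,150), and the handle at (690,255). In the side crop the button is at (165,322) and the handle top near (568,65). Next I fit poses by combining the two depth clouds.

```bash
cat > m.py <<'E'
from h import *
t=lambda x,y:((x+.5)/3.3-.5+210,(y+.5)/3.3-.5+150)
s=lambda x,y:((x+.5)/3.5-.5+220,(y+.5)/3.5-.5+150)
mm=lambda p:(np.asarray(p)*1000).round(1)
C=np.array([at_z("top",*t(*c),.015) for c in[(84,76),(505,152),(482,300),(52,220)]]);print("plate corners top",mm(C),mm(np.linalg.norm(C-np.roll(C,-1,0),axis=1)))
C2=np.array([at_z("side",*s(*c),.015) for c in[(385,218),(507,288),(145,557),(22,455)]]);print("side",mm(C2),mm(np.linalg.norm(C2-np.roll(C2,-1,0),axis=1)))
M=np.array([[-.14,.065],[.235,.065],[.235,-.065],[-.14,-.065]])
def fit(m,w):
    a=m-m.mean(0);b=w-w.mean(0);th=np.arctan2((a[:,0]*b[:,1]-a[:,1]*b[:,0]).sum(),(a*b).sum())
    R=np.array([[np.cos(th),-np.sin(th)],[np.sin(th),np.cos(th)]]);return th,R,w.mean(0)-R@m.mean(0)
for m,w in((M,C[:,:2]),(M[[1,2,3,0]],C2[:,:2])):
    th,R,o=fit(m,w);print("frame",np.degrees(th),mm(o),"res",mm(w-(m@R.T+o)).tolist(),"button",mm(R@[-.058,0]+o))
th,R,o=fit(M,C[:,:2])
print("button tri",[mm(x) for x in tri(("top",*t(136,151)),("side",*s(165,322)))])
for z in(.03,.037):
  print("tabs",[mm(R.T@(at_z("top",*t(*c),z)[:2]-o)) for c in[(451,145),(428,284)]],[mm(R.T@(at_z("side",*s(*c),z)[:2]-o)) for c in[(353,227),(465,292)]])
print("lever tip/pin",[mm(R.T@(at_z("top",*t(*c),.071)[:2]-o)) for c in[(350,150),(281,158)]])
P=np.concatenate([cloud(n,np.load(n+"0.npz")["d"]).reshape(-1,3) for n in("top","side")]); src=np.r_[np.zeros(256000),np.ones(256000)]
src=src[np.arange(len(P))>=0] if len(src)==len(P) else np.r_[np.zeros(len(P)//2),np.ones(len(P)//2)]
near=(abs(P[:,0]-.495)<.05)&(abs(P[:,1]+.24)<.06)
for k in(0,1):
  q=P[near&(src==k)&(P[:,2]>.052)&(P[:,2]<.066)];r=cv2.minAreaRect((q[:,:2]*1000).astype(np.float32));print("holder",k,r,q[:,2].mean(),len(q))
  q=P[near&(src==k)&(P[:,2]>.118)];print("handle top",len(q),mm(q.min(0)),mm(q.max(0)),mm(q.mean(0)))
  q=P[near&(src==k)&(P[:,2]>.08)&(P[:,2]<.118)];print("handle",len(q),mm(q.min(0)),mm(q.max(0)),mm(q.mean(0)))
for k in(0,1):
  L=(P[src==k][:,:2]-o)@R;z=P[src==k][:,2]
  g=(L[:,0]>.08)&(L[:,0]<.16)&(z>.084)&(z<.1)&(abs(L[:,1])<.06);print("plate top",k,g.sum(),mm(L[g].min(0)),mm(L[g].max(0)),mm(L[g].mean(0)))
  g=(L[:,0]>-.125)&(L[:,0]<-.03)&(z>.108)&(z<.122)&(abs(L[:,1])<.04);print("box top",g.sum(),mm(L[g].min(0)),mm(L[g].max(0)),mm(L[g].mean(0)),z[g].mean())
  g=(abs(abs(L[:,1])-.057)<.008)&(z>.025)&(z<.05)&(L[:,0]>.14)&(L[:,0]<.22);print("tab pts",mm(np.c_[L[g],z[g]]).tolist())
E
python3 m.py
```

```text
plate corners top [[641.4 270.7  15. ]
 [583.2 -95.9  15. ]
 [456.4 -78.3  15. ]
 [515.2 292.4  15. ]] [371.2 128.  375.4 128.1]
side [[582.8 -93.8  15. ]
 [454.1 -69.4  15. ]
 [512.1 296.9  15. ]
 [635.8 278.6  15. ]] [131.  370.9 125.  376.1]
frame -98.9938210861994 [556.5 144.2] res [[-1.1, -1.6], [-0.7, 2.2], [0.9, -0.5], [1.0, -0.2]] button [565.5 201.4]
frame -98.6490132140872 [553.3 150. ] res [[0.6, -1.7], [0.4, 3.1], [1.9, -1.3], [-2.9, -0.1]] button [562.1 207.4]
button tri [array([566.2, 203.2, 113.3]), np.float64(1.8)]
tabs [array([186. ,  59.6]), array([187.7, -59.4])] [array([186.9,  60.3]), array([184.4, -57.8])]
tabs [array([185.9,  58.7]), array([187.5, -59.5])] [array([179.7,  53.9]), array([177.2, -62.9])]
lever tip/pin [array([104.9,  35.5]), array([50.5, 18.9])]
holder 0 ((493.376220703125, -235.63650512695312), (61.06425476074219, 60.38321304321289), 72.0995101928711) 0.05978577824236743 429
handle top 44 [ 485.7 -244.8  118.4] [ 501.  -226.7  128.1] [ 493.4 -235.3  124.8]
handle 23 [ 484.3 -238.6   81.7] [ 501.6 -226.3  116.7] [ 491.5 -229.7   97.8]
holder 1 ((
[... 649 characters left out ...]
 top 1 129 [110.8 -45.4] [123.9  44.9] [115.7  -2.8]
box top 560 [-121.6  -24. ] [-44.6  24.4] [-85.6  -2.3] 0.11455696075131414
tab pts [[185.2, 60.8, 35.9], [185.7, 57.4, 37.3], [183.8, 59.5, 33.8], [185.1, 56.9, 34.4], [184.0, 52.1, 37.5], [183.5, 59.0, 30.7], [183.1, 55.0, 32.9], [188.0, 55.4, 30.2], [187.4, 54.8, 27.2], [182.7, -53.3, 38.9], [185.1, -54.8, 38.4], [182.2, -53.9, 36.2], [184.5, -55.5, 35.8], [184.8, -58.6, 37.3], [186.8, -60.4, 37.1], [181.9, -54.4, 33.2], [184.0, -56.1, 32.9], [182.0, -60.8, 36.7], [186.4, -61.0, 34.3], [180.8, -55.5, 31.1], [184.4, -56.2, 29.3], [182.6, -60.7, 32.9], [187.6, -60.4, 29.8], [182.3, -58.0, 28.1], [183.5, -60.3, 28.8], [181.8, -58.6, 25.3]]
```

```bash
python3 - <<'E'
from h import *
T=np.load("top0.npz");S=np.load("side0.npz")
a=T["i"][210:246,392:440];b=S["i"][158:213,355:405]
cv2.imwrite("pics/z.png",np.hstack([cv2.resize(x,(400,400),interpolation=cv2.INTER_CUBIC) for x in(cv2.convertScaleAbs(a[:, :],alpha=1.8),cv2.convertScaleAbs(b,alpha=1.8))])[:,:,::-1])
P=np.concatenate([cloud(n,D["d"]).reshape(-1,3) for n,D in(("top",T),("side",S))])
q=P[(abs(P[:,0]-.493)<.03)&(abs(P[:,1]+.236)<.03)&(P[:,2]>.07)]
print(cv2.minAreaRect((q[:,:2]*1000).astype(np.float32)))
N=len(P)//2
q=P[N:][(abs(P[N:,0]-.493)<.03)&(abs(P[N:,1]+.236)<.03)&(P[N:,2]>.07)&(P[N:,2]<.12)];print((q[np.argsort(q[:,1]-q[:,0])][:,:2]*1000).round().tolist())
E
```

```text
((493.0626220703125, -234.84959411621094), (18.87002182006836, 18.249103546142578), 69.6984634399414)
[[504.0, -232.0], [503.0, -233.0], [504.0, -232.0], [502.0, -232.0], [502.0, -232.0], [502.0, -230.0], [501.0, -231.0], [502.0, -229.0], [500.0, -230.0], [498.0, -232.0], [501.0, -229.0], [499.0, -230.0], [500.0, -229.0], [502.0, -228.0], [498.0, -231.0], [499.0, -230.0], [498.0, -232.0], [500.0, -229.0], [499.0, -230.0], [499.0, -229.0], [486.0, -242.0], [498.0, -229.0], [498.0, -230.0], [499.0, -229.0], [498.0, -229.0], [486.0, -241.0], [499.0, -227.0], [497.0, -229.0], [497.0, -229.0], [486.0, -239.0], [487.0, -239.0], [486.0, -239.0], [497.0, -228.0], [495.0, -230.0], [486.0, -239.0], [485.0, -239.0], [496.0, -229.0], [494.0, -230.0], [486.0, -239.0], [493.0, -231.0], [487.0, -237.0], [485.0, -239.0], [487.0, -237.0], [495.0, -228.0], [495.0, -228.0], [496.0, -227.0], [495.0, -228.0], [485.0, -237.0], [486.0, -236.0], [494.0, -228.0], [484.0, -238.0], [486.0, -236.0], [486.0, -236.0], [485.0, -236.0], [495.0, -226.0], [487.0, -234.0], [485.0, -235.0], [486.0, -234.0], [494.0, -226.0], [486.0, -234.0], [487.0, -233.0], [494.0, -226.0], [489.0, -230.0], [487.0, -232.0], [493.0, -226.0], [492.0, -228.0], [491.0, -228.0], [493.0, -226.0], [491.0, -227.0], [487.0, -232.0], [491.0, -228.0], [490.0, -228.0], [489.0, -229.0], [487.0, -231.0], [488.0, -230.0], [486.0, -232.0], [487.0, -231.0], [488.0, -230.0], [486.0, -231.0], [492.0, -226.0], [490.0, -228.0], [488.0, -230.0], [488.0, -229.0], [492.0, -225.0], [492.0, -225.0], [491.0, -226.0], [487.0, -229.0], [486.0, -230.0], [489.0, -228.0], [489.0, -227.0], [487.0, -229.0], [487.0, -229.0], [489.0, -226.0], [489.0, -226.0], [491.0, -225.0], [488.0, -227.0], [487.0, -226.0], [488.0, -225.0], [488.0, -225.0], [487.0, -226.0], [489.0, -223.0]]
```

View pics/z.png

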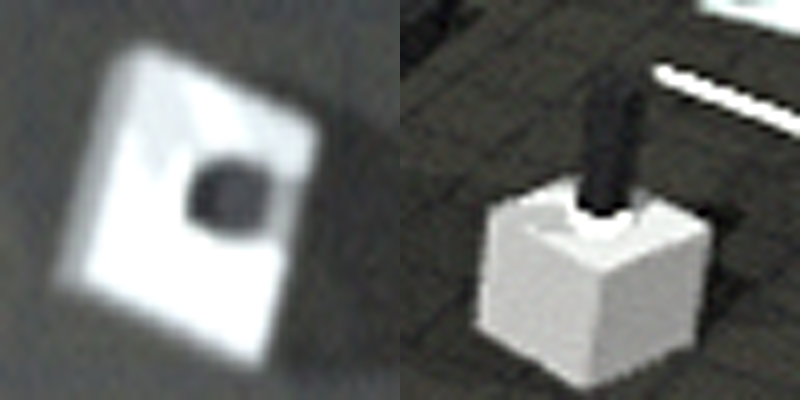

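The handle is square to the holder, with edges near −18° and 72°. I approach above it with the fingers closing along 162°.

Request:
step_arm(
  commands=[
    [1,2.7,2.7,0,0,0,5],
    [1,2.7,2.7,0,0,0,5],
    [1,2.7,2.7,0,0,0,5],
    [1,2.7,2.7,0,0,0,5],
    [1,2.7,2.7,0,0,0,5],
    [1,2.7,2.7,0,0,0,5],
    [1,2.7,2.7,0,0,0,5],
    [1,2.7,2.7,0,0,0,5],
    [1,2.7,2.6,0,0,0,4],
    [1,2.8,2.5,0,0,0,4],
    [1,0,0,0,0,0,0],
    [1,0,0,0,0,0,0],
  ],
)

```text
clock: 1.6
tcp_pos: [0.4929, -0.2362, 0.231]
tcp_rot: [[0.312, 0.95, -0.001], [0.95, -0.312, 0.0], [-0.0, -0.001, -1.0]]
force: [-0.8, 0.6, 0.1]
opening: 1.0
finger_force: 0.0
```

Request:
step_arm(
  commands=[
    [1,0,0.1,-4,0,0,0],
    [1,0,0,-4,0,0,0],
    [1,0,0,-4,0,0,0],
    [1,0,0,-2.9,0,0,0],
    [1,0,0,0,0,0,0],
    [0.5,0,0,0,0,0,0],
    [0,0,0,0,0,0,0],
    [0,0,0,0,0,0,0],
    [0,0,0,0,0,0,0],
    [0,0,0,0,0,0,0],
    [0,0,0,0,0,0,0],
    [0,0,0,0,0,0,0],
  ],
)

```text
clock: 3.1
tcp_pos: [0.4934, -0.2353, 0.0828]
tcp_rot: [[0.312, 0.95, 0.001], [0.95, -0.312, -0.0], [-0.0, 0.001, -1.0]]
force: [0.5, 0.1, 5.3]
opening: 0.174
finger_force: 59.2
```

Request:
step_arm(
  commands=[
    [0,0,0,3,0,0,0],
    [0,0,0,4,0,0,0],
    [0,0,0,4,0,0,0],
    [0,0,0,4,0,0,0],
    [0,0.7,4.3,0,0,0,0],
    [0,0.7,4.3,0,0,0,0],
    [0,0.7,4.3,0,0,0,0],
    [0,0.7,4.3,0,0,0,0],
    [0,0.7,4.3,0,0,0,0],
    [0,0.7,4.3,0,0,0,0],
    [0,0.7,4.3,0,0,0,0],
    [0,0.7,4.3,0,0,0,0],
    [0,0.8,4.7,0,0,0,0],
    [0,0.8,4.6,0,0,0,0],
    [0,0,0,-2,0,0,0],
    [0,0,0,0,0,0,0],
    [0,0,0,0,0,0,0],
  ],
)

```text
clock: 5.22
tcp_pos: [0.5651, 0.2014, 0.2127]
tcp_rot: [[0.312, 0.95, -0.0], [0.95, -0.312, -0.0], [-0.0, -0.0, -1.0]]
force: [-0.2, -0.5, -0.4]
opening: 0.175
finger_force: 58.8
```

```bash
python3 - <<'E'
from h import *
st=get_state();print(st["tcp_pos"],st["opening"],st["finger_force"],st["force"])
o=[]
for n,P in(("top",(.5655,.202,.13)),("side",(.5655,.202,.13))):
    i,d=snapshot(n);np.savez(n+"1.npz",i=i,d=d)
    u,v=proj(n,P).astype(int);print(n,u,v)
    c=i[v-30:v+20,u-25:u+25];o.append(cv2.resize(c,(400,400),interpolation=cv2.INTER_CUBIC))
cv2.imwrite("pics/p1.png",np.hstack(o)[:,:,::-1])
E
```

```text
[0.5650682  0.20142975 0.21270583] 0.17523651296474807 58.798277378082275 [-0.19145051 -0.53692504 -0.38599839]
top 249 194
side 267 235
```

View pics/p1.png

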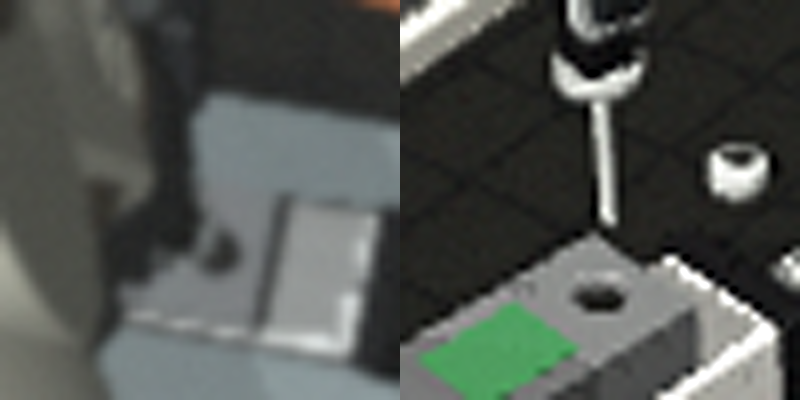

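The side crop shows the pin tip at about (209,220), and the hole ahead and below it at (200,297). In the top crop the hole is partly visible at (222,248). I measure the pin against the hole in the same side view.

```bash
cat > g.py <<'E'
from h import *
import sys
f=sys.argv[1];u0,v0=267-25,235-30
D=np.load(f);d=D["d"];W=cloud("side",d)
mm=lambda p:(np.asarray(p)*1000).round(1)
g=(abs(W[...,0]-.565)<.02)&(abs(W[...,1]-.2014)<.02)&(W[...,2]>.137)&(W[...,2]<.178)
for v in np.unique(np.where(g)[0]): q=W[v][g[v]];print(v,np.where(g[v])[0].tolist(),mm(q.mean(0)))
h=at_z("side",u0+(200+.5)/8-.5,v0+(297+.5)/8-.5,.115);print("hole side",mm(h))
tp=at_z("top",249-25+(222+.5)/8-.5,194-30+(248+.5)/8-.5,.113);print("hole top",mm(tp))
for z in(.1399,.175): print("predicted pin px at tcp xy",z,proj("side",(.565,.2014,z)),"crop",(proj("side",(.565,.2014,z))-[u0,v0]+.5)*8-.5)
g=(abs(W[...,0]-.56)<.05)&(abs(W[...,1]-.2)<.1)&(W[...,2]>.109)&(W[...,2]<.121);q=W[g]
print("box",cv2.minAreaRect((q[:,:2]*1000).astype(np.float32)),q[:,2].mean())
E
python3 g.py side1.npz
```

```text
219 [266, 268] [563.1 202.2 177.4]
220 [266, 267, 268] [562.4 203.1 175.6]
221 [266, 267, 268] [562.4 203.4 173.2]
222 [266, 267, 268] [564.  201.9 168.8]
223 [266, 267, 268] [563.1 203.1 167.3]
224 [266, 267, 268] [563.7 202.6 163.9]
225 [267, 268] [563.3 201.7 160.8]
226 [267, 268] [563.2 202.  158.3]
227 [267, 268] [562.2 203.3 156.9]
228 [267, 268] [563.  202.7 153.3]
229 [267, 268] [563.  202.8 150.7]
230 [267, 268] [563.5 202.5 147.5]
231 [267, 268] [563.3 202.9 145. ]
232 [267, 268] [563.8 202.6 141.8]
hole side [565.9 205.5 115. ]
hole top [567.7 201.7 113. ]
predicted pin px at tcp xy 0.1399 [267.47712902 232.19403033] crop [207.31703216 221.05224266]
predicted pin px at tcp xy 0.175 [266.62300868 219.42975987] crop [200.48406947 118.93807896]
box ((570.2238159179688, 226.26022338867188), (77.44815063476562, 48.364219665527344), 82.45549011230469) 0.11476025429805323
```

Request:
step_arm(
  commands=[
    [0,0.15,0.2,0,0,0,0],
    [0,0,0,-1.2,0,0,0],
    [0,0,0,-1.0,0,0,0],
    [0,0,0,-0.5,0,0,0],
    [0,0,0,0,0,0,0],
  ],
)

```text
clock: 5.95
tcp_pos: [0.5664, 0.2038, 0.1847]
tcp_rot: [[0.312, 0.95, -0.001], [0.95, -0.312, -0.0], [-0.001, -0.001, -1.0]]
force: [-0.1, -0.2, -0.2]
opening: 0.179
finger_force: 58.8
```

```bash
python3 - <<'E'
from h import *
st=get_state();print(st["tcp_pos"],st["force"])
i,d=snapshot("side");np.savez("side2.npz",i=i,d=d)
cv2.imwrite("pics/p2.png",cv2.resize(i[215:255,245:295],(800,600),interpolation=cv2.INTER_CUBIC)[:,:,::-1])
E
```

```text
[0.56638451 0.20377344 0.18471481] [-0.07621392 -0.21651635 -0.23053634]
```

View pics/p2.png

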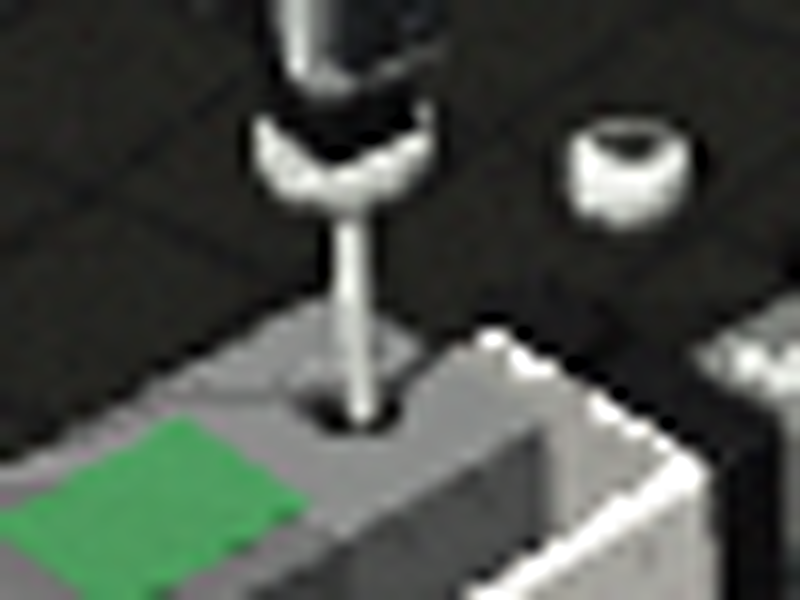

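The pin tip is at (362,420), inside the hole, which is centred at about (350,407). I press from here.

Request:
step_arm(
  commands=[
    [0,0,0,-0.2,0,0,0],
    [0,0,0,-0.15,0,0,0],
    [0,0,0,-0.1,0,0,0],
    [0,0,0,0,0,0,0],
  ],
)

```text
clock: 6.5
tcp_pos: [0.5668, 0.2039, 0.1811]
tcp_rot: [[0.312, 0.95, 0.001], [0.95, -0.312, 0.0], [0.0, 0.001, -1.0]]
force: [-0.6, -1.0, 2.5]
opening: 0.182
finger_force: 58.9
```

Request:
step_arm(
  commands=[
    [0,0,0,-0.1,0,0,0],
    [0,0,0,-0.1,0,0,0],
    [0,0,0,0,0,0,0],
    [0,0,0,0,0,0,0],
  ],
)

```text
clock: 7.0
tcp_pos: [0.5668, 0.2039, 0.1795]
tcp_rot: [[0.312, 0.95, 0.001], [0.95, -0.312, 0.0], [0.001, 0.001, -1.0]]
force: [-0.6, -0.1, 7.1]
opening: 0.179
finger_force: 59.9
```

Request:
step_arm(
  commands=[
    [0,0,0,-0.1,0,0,0],
    [0,0,0,0,0,0,0],
    [0,0,0,0,0,0,0],
    [0,0,0,0,0,0,0],
  ],
)

```text
clock: 7.5
tcp_pos: [0.5669, 0.204, 0.1793]
tcp_rot: [[0.312, 0.95, 0.002], [0.95, -0.312, 0.001], [0.001, 0.002, -1.0]]
force: [-1.9, -0.2, 11.3]
opening: 0.176
finger_force: 60.4
```

The button bottomed out at 11 N. I retract and go back above the holder.

Request:
step_arm(
  commands=[
    [0,0,0,1.5,0,0,0],
    [0,0,0,4,0,0,0],
    [0,-0.7,-4.4,0,0,0,0],
    [0,-0.7,-4.4,0,0,0,0],
    [0,-0.7,-4.4,0,0,0,0],
    [0,-0.7,-4.4,0,0,0,0],
    [0,-0.7,-4.4,0,0,0,0],
    [0,-0.7,-4.4,0,0,0,0],
    [0,-0.7,-4.4,0,0,0,0],
    [0,-0.7,-4.4,0,0,0,0],
    [0,-0.8,-4.4,0,0,0,0],
    [0,-0.9,-4.3,0,0,0,0],
    [0,0,0,-4,0,0,0],
    [0,0,0,0,0,0,0],
    [0,0,0,0,0,0,0],
  ],
)

```text
clock: 9.38
tcp_pos: [0.4939, -0.2348, 0.194]
tcp_rot: [[0.311, 0.95, 0.0], [0.95, -0.311, -0.0], [0.0, 0.0, -1.0]]
force: [-0.1, -0.5, 1.1]
opening: 0.177
finger_force: 58.7
```

```bash
python3 - <<'E'
from h import *
st=get_state();print(st["tcp_pos"],st["force"])
i,d=snapshot("side");np.savez("side3.npz",i=i,d=d)
cv2.imwrite("pics/p3.png",cv2.resize(i[140:215,345:420],(600,600),interpolation=cv2.INTER_CUBIC)[:,:,::-1])
W=cloud("side",d);g=(abs(W[...,0]-.4934)<.008)&(abs(W[...,1]+.2353)<.008)&(W[...,2]>.08)&(W[...,2]<.17)
for v in np.unique(np.where(g)[0]): q=W[v][g[v]];print(v,len(q),(q.mean(0)*1000).round(1))
E
```

```text
[ 0.49385448 -0.23479738  0.19403372] [-0.1419292  -0.47770595  1.1088752 ]
157 2 [ 491.1 -234.4  165.8]
158 1 [ 491.6 -232.7  163.1]
159 1 [ 490.8 -231.8  160.5]
160 2 [ 493.2 -234.9  155.2]
161 2 [ 491.7 -232.2  153.5]
162 2 [ 491.8 -233.5  149.7]
163 2 [ 490.4 -231.   147.9]
164 2 [ 490.8 -232.9  143.7]
165 1 [ 490.6 -229.5  141.9]
166 1 [ 490.9 -231.2  137.7]
167 1 [ 491.3 -233.4  133.3]
168 2 [ 493.7 -236.4  127.8]
169 2 [ 492.1 -233.5  126.3]
170 2 [ 491.3 -232.6  123.6]
```

View pics/p3.png

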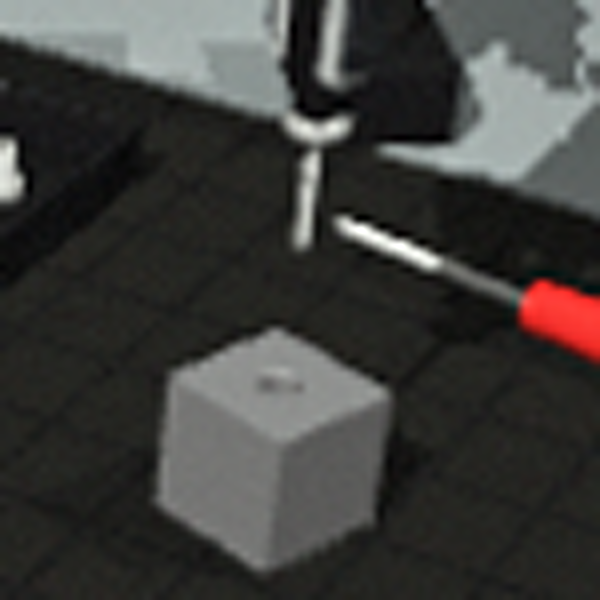

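The pin at (301,248) points at the hole at (280,383). I lower it back to the original grasp position.

Request:
step_arm(
  commands=[
    [0,-0.05,-0.05,-3,0,0,0],
    [0,0,0,-2.5,0,0,0],
    [0,0,0,-2.5,0,0,0],
    [0,0,0,-2,0,0,0],
    [0,0,0,-0.6,0,0,0],
    [0,0,0,0,0,0,0],
  ],
)

```text
clock: 10.18
tcp_pos: [0.4937, -0.2355, 0.0878]
tcp_rot: [[0.311, 0.95, 0.001], [0.95, -0.311, -0.0], [-0.0, 0.001, -1.0]]
force: [0.4, 0.2, -0.0]
opening: 0.179
finger_force: 58.7
```

Request:
step_arm(
  commands=[
    [0,0,0,-0.3,0,0,0],
    [0,0,0,-0.15,0,0,0],
    [0,0,0,0,0,0,0],
  ],
)

```text
clock: 10.55
tcp_pos: [0.4935, -0.2358, 0.0828]
tcp_rot: [[0.312, 0.95, 0.001], [0.95, -0.312, -0.0], [-0.0, 0.001, -1.0]]
force: [0.3, 0.4, 2.4]
opening: 0.176
finger_force: 58.9
```

Request:
step_arm(
  commands=[
    [1,0,0,0,0,0,0],
    [1,0,0,0,0,0,0],
    [1,0,0,0,0,0,0],
    [1,0,0,0,0,0,0],
    [1,0,0,0,0,0,0],
    [1,0,0,0,0,0,0],
    [1,0,0,3,0,0,0],
    [1,0,0,4,0,0,0],
    [1,0,0,4,0,0,0],
    [1,0,0,4,0,0,0],
    [1,0.7,3.6,0,0,0,2],
    [1,0.7,3.6,0,0,0,2],
    [1,0.7,3.6,0,0,0,2],
    [1,0.7,3.6,0,0,0,1],
    [1,0.7,3.6,0,0,0,1],
    [1,0.7,3.6,0,0,0,1],
    [1,0.7,3.5,0,0,0,0],
    [1,0.6,3.4,0,0,0,0],
    [1,0,0,0,0,0,0],
  ],
)

```text
clock: 12.92
tcp_pos: [0.5483, 0.0512, 0.232]
tcp_rot: [[0.157, 0.988, -0.0], [0.988, -0.157, 0.0], [0.0, -0.0, -1.0]]
force: [-0.8, -0.3, -0.6]
opening: 0.997
finger_force: 0.0
```

```bash
cat > leg.py <<'E'
from h import *
import sys
tag=sys.argv[1]
st=get_state();print(st["clock"],st["tcp_pos"],st["force"],st["opening"])
mm=lambda p:(np.asarray(p)*1000).round(1)
th=np.radians(-98.9);R=np.array([[np.cos(th),-np.sin(th)],[np.sin(th),np.cos(th)]]);o=np.array([.5555,.1465])
print("tcp local",mm(R.T@(st["tcp_pos"][:2]-o)))
for n in("top","side"):
    i,d=snapshot(n);np.savez(n+tag+".npz",i=i,d=d);W=cloud(n,d).reshape(-1,3);L=np.c_[(W[:,:2]-o)@R,W[:,2]]
    tab=L[(abs(abs(L[:,1])-.057)<.009)&(L[:,2]>.027)&(L[:,2]<.045)&(L[:,0]>.16)&(L[:,0]<.2)]
    pl=L[(L[:,2]>.082)&(L[:,2]<.096)&(L[:,0]>.1)&(L[:,0]<.21)&(abs(abs(L[:,1])-.03)<.018)]
    lv=L[(L[:,2]>.064)&(L[:,2]<.078)&(L[:,1]>.014)&(L[:,1]<.055)&(L[:,0]>.04)&(L[:,0]<.19)]
    st_=W[(abs(W[:,0]-.4935)<.02)&(abs(W[:,1]+.2355)<.02)&(W[:,2]>.07)]
    for k,a in(("tab",tab),("plate",pl),("lever",lv)):
        if len(a): print(n,k,len(a),"med",mm(np.median(a,0)),"min",mm(a.min(0)),"max",mm(a.max(0)))
    if len(st_):print("stylus",len(st_),mm(st_.mean(0)),mm(st_.max(0)))
E
python3 leg.py 4
```

```text
12.925 [0.54829348 0.05118876 0.23200562] [-0.79677977 -0.3446333  -0.62502184] 0.9974320095231511
tcp local [95.3  7.6]
top tab 10 med [188.4   1.3  36.7] min [187.4 -59.5  32.8] max [190.3  61.4  39.7]
stylus 71 [ 491.1 -233.1  113.3] [ 500.8 -226.4  130.7]
side tab 24 med [186.9 -51.7  34.2] min [183.6 -60.2  27.1] max [190.   62.1  38.9]
side plate 103 med [116.2 -15.4  88.7] min [112.  -44.1  82. ] max [124.7  46.5  92.6]
side lever 110 med [91.9 27.  71.6] min [42.7 14.1 64.4] max [116.7  43.7  77.2]
stylus 128 [ 490.1 -231.3  101.4] [ 501.4 -223.9  127.4]
```

Request:
step_arm(
  commands=[
    [1,0,0,-5,0,0,0],
    [1,0,0,-5,0,0,0],
    [1,0,0,-4,0,0,0],
    [1,0,0,-2.5,0,0,0],
    [1,0,0,-2.2,0,0,0],
    [1,0,0,0,0,0,0],
  ],
)

```text
clock: 13.78
tcp_pos: [0.5469, 0.0482, 0.0438]
tcp_rot: [[0.161, 0.987, -0.003], [0.987, -0.161, -0.0], [-0.001, -0.003, -1.0]]
force: [0.4, 0.4, 0.7]
opening: 1.0
finger_force: 0.0
```

Request:
step_arm(
  commands=[
    [1,0,0,0,0,0,0],
    [1,-0.06,-0.4,0,0,0,0],
    [1,-0.06,-0.4,0,0,0,0],
    [1,-0.06,-0.4,0,0,0,0],
    [1,0,0,0,0,0,0],
  ],
)

```text
clock: 14.4
tcp_pos: [0.5467, 0.0375, 0.0459]
tcp_rot: [[0.16, 0.987, 0.001], [0.987, -0.16, 0.001], [0.001, 0.001, -1.0]]
force: [0.5, 3.4, 4.4]
opening: 0.998
finger_force: 2.1
```

Request:
step_arm(
  commands=[
    [1,-0.08,-0.5,0,0,0,0],
    [1,-0.08,-0.5,0,0,0,0],
    [1,-0.08,-0.5,0,0,0,0],
    [1,-0.08,-0.5,0,0,0,0],
    [1,-0.08,-0.5,0,0,0,0],
    [1,-0.08,-0.5,0,0,0,0],
    [1,-0.08,-0.5,0,0,0,0],
    [1,-0.08,-0.5,0,0,0,0],
    [1,-0.08,-0.5,0,0,0,0],
    [1,0,0,0,0,0,0],
    [1,0,0,0,0,0,0],
  ],
)

```text
clock: 15.78
tcp_pos: [0.5396, -0.0072, 0.0458]
tcp_rot: [[0.159, 0.987, 0.001], [0.987, -0.159, 0.001], [0.001, 0.001, -1.0]]
force: [1.5, 5.5, 5.0]
opening: 1.003
finger_force: 2.7
```

```bash
python3 leg.py 5; python3 - <<'E'
from h import *
o=[]
for n in("top","side"):
    i=np.load(n+"5.npz")["i"];u,v=proj(n,(.532,-.02,.06)).astype(int);o.append(cv2.resize(i[v-35:v+35,u-35:u+35],(400,400),interpolation=cv2.INTER_CUBIC));print(u,v)
cv2.imwrite("pics/p5.png",np.hstack(o)[:,:,::-1])
E
```

```text
15.775 [ 0.53961331 -0.00722733  0.0458252 ] [1.51498334 5.46549911 4.97585069] 1.0025058233501318
tcp local [154.3   8.1]
stylus 72 [ 491.2 -233.1  112.6] [ 500.9 -226.5  129.8]
side tab 15 med [186.7 -55.6  33.4] min [184.8 -60.9  27.3] max [190.  -50.9  39.2]
side plate 76 med [162.8  18.7  89.2] min [140.  -47.6  82.1] max [175.   46.5  95.8]
side lever 137 med [143.5  30.6  71.5] min [45.5 14.  64. ] max [166.4  55.   77.7]
stylus 125 [ 490.2 -231.4  101.4] [ 502.2 -222.   128.9]
335 211
331 217
```

View pics/p5.png

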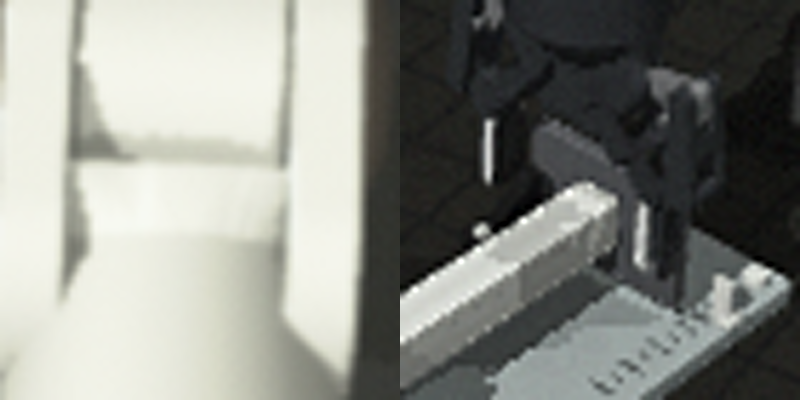

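The top view is hidden by the arm. In the side crop a finger stands behind the plate, the leg has followed out, and the tab is at about (725,290). I compute the travel by comparing the plate's depth now with its depth when in.

```bash
cat > trav.py <<'E'
from h import *
import sys
mm=lambda p:(np.asarray(p)*1000).round(1)
th=np.radians(-98.9);R=np.array([[np.cos(th),-np.sin(th)],[np.sin(th),np.cos(th)]]);o=np.array([.5555,.1465])
for tag in sys.argv[1:]:
    D=np.load("side"+tag+".npz");W=cloud("side",D["d"]).reshape(-1,3);L=np.c_[(W[:,:2]-o)@R,W[:,2]]
    for y0,y1,z0,z1 in((-.03,-.014,.04,.085),(-.012,.012,.077,.087),(.014,.04,.077,.087)):
        a=L[(L[:,1]>y0)&(L[:,1]<y1)&(L[:,2]>z0)&(L[:,2]<z1)&(L[:,0]>.1)&(L[:,0]<.2)]
        if len(a):
            h=np.histogram(a[:,0],bins=np.arange(.1,.2,.004))[0];k=h.argmax();c=.102+.004*k;b=a[abs(a[:,0]-c)<.007];print(tag,y0,len(b),len(a),"face x",mm(b[:,0].mean()),mm(np.median(b[:,0])))
E
python3 trav.py 0 1 2 3 4 5
```

```text
0 -0.03 63 63 face x 114.8 114.9
0 -0.012 22 22 face x 115.2 115.2
0 0.014 24 24 face x 115.0 115.1
1 -0.03 65 65 face x 114.8 114.7
1 -0.012 23 23 face x 114.8 114.9
1 0.014 23 23 face x 115.3 115.3
2 -0.03 62 62 face x 115.2 115.3
2 -0.012 19 19 face x 114.9 115.0
2 0.014 20 20 face x 114.6 114.7
3 -0.03 65 65 face x 115.0 114.8
3 -0.012 22 22 face x 115.0 115.0
3 0.014 22 22 face x 115.1 115.0
4 -0.03 68 68 face x 114.9 114.8
4 -0.012 20 20 face x 115.0 115.0
4 0.014 23 23 face x 114.8 114.8
5 -0.03 20 20 face x 162.9 163.1
5 -0.012 22 22 face x 163.1 163.2
5 0.014 22 22 face x 163.1 162.9
```

```bash
python3 - <<'E'
from h import *
mm=lambda p:(np.asarray(p)*1000).round(1)
th=np.radians(-98.9);R=np.array([[np.cos(th),-np.sin(th)],[np.sin(th),np.cos(th)]]);o=np.array([.5555,.1465])
for n,tags in(("side","01234"),("top","014")):
  A=[]
  for t in tags:
    W=cloud(n,np.load(n+t+".npz")["d"]).reshape(-1,3);A.append(np.c_[(W[:,:2]-o)@R,W[:,2]])
  L=np.concatenate(A)
  for s in(1,-1):
    a=L[(abs(L[:,1]*s-.057)<.01)&(L[:,2]>.024)&(L[:,2]<.042)&(L[:,0]>.17)&(L[:,0]<.205)]
    print(n,s,len(a),"mean",mm(a.mean(0)),"pct x",mm(np.percentile(a[:,0],[5,25,50,75,95])))
  g=(abs(L[:,1])<.043)&(L[:,2]>.086)&(L[:,2]<.096)&(L[:,0]>.1)&(L[:,0]<.14);print(n,"plate top",g.sum(),mm(np.percentile(L[g,0],[5,25,50,75,95])))
E
```

```text
side 1 45 mean [186.7  57.2  34. ] pct x [184.3 185.4 186.8 187.7 189.7]
side -1 91 mean [186.4 -56.   32.1] pct x [183.8 185.1 186.2 187.9 189.6]
side plate top 517 [113.8 115.3 117.3 120.5 123.5]
top 1 15 mean [188.8  57.6  36.4] pct x [187.5 188.  188.6 189.7 190.3]
top -1 15 mean [188.5 -54.5  36.1] pct x [187.4 187.9 188.3 188.8 190.1]
top plate top 236 [117.  119.1 121.5 124.  125.8]
```

Request:
step_arm(
  commands=[
    [1,-0.07,-0.5,0,0,0,0],
    [1,-0.08,-0.5,0,0,0,0],
    [1,-0.07,-0.5,0,0,0,0],
    [1,-0.08,-0.4,0,0,0,0],
    [1,0,0,0,0,0,0],
    [1,0,0,0,0,0,0],
  ],
)

```text
clock: 16.62
tcp_pos: [0.5366, -0.0261, 0.0458]
tcp_rot: [[0.159, 0.987, 0.001], [0.987, -0.159, 0.001], [0.001, 0.001, -1.0]]
force: [2.1, 6.1, 5.1]
opening: 1.002
finger_force: 3.0
```

```bash
python3 leg.py 6|grep -v stylus; python3 trav.py 6
```

```text
16.625 [ 0.5366226  -0.02611663  0.0458228 ] [2.14657435 6.10373248 5.14564701] 1.0020472517997874
tcp local [173.5   8.1]
side tab 15 med [185.5 -57.7  34.5] min [182.8 -61.   27.1] max [188.2 -50.2  39.4]
side plate 81 med [182.2  18.9  88.9] min [159.4 -47.9  82. ] max [193.1  47.9  95.5]
side lever 129 med [165.5  29.9  71.4] min [55.9 14.1 64.2] max [184.5  53.5  78. ]
6 -0.03 16 16 face x 182.4 182.6
6 -0.012 22 24 face x 182.6 182.7
6 0.014 23 23 face x 182.6 182.3
```

Request:
step_arm(
  commands=[
    [0.9,-0.15,0,0,0,0,0],
    [0.8,-0.15,0.05,0,0,0,0],
    [0.72,0,0,0,0,0,0],
    [0.72,0,0,0,0,0,0],
    [0.72,0,0,0,0,0,0],
  ],
)

```text
clock: 17.35
tcp_pos: [0.5355, -0.0257, 0.0467]
tcp_rot: [[0.158, 0.987, 0.005], [0.987, -0.158, 0.0], [0.001, 0.005, -1.0]]
force: [7.6, 5.2, 4.8]
opening: 0.721
finger_force: 5.1
```

```bash
python3 leg.py 7|grep -v stylus; python3 trav.py 7
```

```text
17.35 [ 0.5354926  -0.02570023  0.0466907 ] [7.61644456 5.18628438 4.82659388] 0.7211107640920649
tcp local [173.2   6.9]
top lever 1 med [40.5 14.  69.8] min [40.5 14.  69.8] max [40.5 14.  69.8]
side tab 14 med [186.9 -55.4  34.1] min [185.6 -60.3  27.2] max [189.3 -50.3  37.6]
side plate 99 med [179.3  27.4  88.8] min [158.1 -43.8  82. ] max [192.8  46.   95.6]
side lever 121 med [161.6  26.3  71.5] min [111.   14.1  64.1] max [185.4  51.8  77.7]
7 -0.03 17 22 face x 160.9 160.7
7 -0.012 16 16 face x 182.6 182.5
7 0.014 25 38 face x 181.8 182.3
```

Request:
step_arm(
  commands=[
    [0.65,0,0,0,0,0,0],
    [0.58,0,0,0,0,0,0],
    [0.5,0,0,0,0,0,0],
    [0.5,0,0,0,0,0,0],
  ],
)

```text
clock: 17.95
tcp_pos: [0.5348, -0.0255, 0.0469]
tcp_rot: [[0.159, 0.987, 0.004], [0.987, -0.159, 0.001], [0.002, 0.004, -1.0]]
force: [4.2, 6.4, 1.1]
opening: 0.5
finger_force: 1.2
```

```bash
python3 leg.py 8|grep -v stylus; python3 trav.py 8
```

```text
17.95 [ 0.53475655 -0.02549924  0.04689475] [4.22071999 6.42729432 1.0651507 ] 0.5002418177475451
tcp local [173.1   6.1]
top lever 1 med [70.9 14.  69.8] min [70.9 14.  69.8] max [70.9 14.  69.8]
side tab 16 med [186.8 -55.9  34.1] min [183.6 -60.6  29.1] max [189.4  61.8  38.9]
side plate 95 med [170.2  24.2  88.4] min [157.9 -45.5  82.1] max [194.   46.7  95.8]
side lever 89 med [160.7  21.1  72.2] min [66.1 14.1 65.8] max [185.   38.8  77.7]
8 -0.03 54 82 face x 162.9 163.1
8 -0.012 7 8 face x 183.1 183.4
8 0.014 19 44 face x 182.0 183.0
```

Request:
step_arm(
  commands=[
    [0.42,0,0.05,0,0,0,0],
    [0.36,0,0,0,0,0,0],
    [0.2,0,0,0,0,0,0],
    [0,0,0,0,0,0,0],
    [0,0,0,0,0,0,0],
    [0,0,0,0,0,0,0],
    [0,0,0,0,0,0,0],
  ],
)

```text
clock: 18.92
tcp_pos: [0.5341, -0.025, 0.0473]
tcp_rot: [[0.159, 0.987, 0.003], [0.987, -0.159, 0.001], [0.001, 0.003, -1.0]]
force: [-1.5, 8.1, 15.2]
opening: 0.339
finger_force: 59.9
```

```bash
python3 leg.py 9; python3 trav.py 9; python3 - <<'E'
from h import *
i=np.load("side9.npz")["i"];u,v=proj("side",(.532,-.02,.06)).astype(int)
cv2.imwrite("pics/p9.png",cv2.resize(i[v-35:v+35,u-35:u+35],(600,600),interpolation=cv2.INTER_CUBIC)[:,:,::-1])
E
```

```text
18.925 [ 0.53411907 -0.02501407  0.04732034] [-1.4992794   8.06981018 15.23214952] 0.3387617144355298
tcp local [172.8   5.4]
stylus 71 [ 491.1 -233.   112.4] [ 500.9 -226.4  130.2]
side tab 22 med [186.2 -52.1  34.1] min [183.7 -60.1  27.8] max [190.3  60.8  40.4]
side plate 93 med [167.1  15.9  89.2] min [157.5 -44.   82. ] max [191.5  45.6  96. ]
side lever 63 med [158.8  18.7  72.5] min [112.5  14.2  66. ] max [185.8  31.6  77.4]
stylus 129 [ 490.3 -231.7  100.9] [ 502.8 -223.3  128.1]
9 -0.03 43 98 face x 182.2 182.6
9 -0.012 4 4 face x 159.8 160.1
9 0.014 16 31 face x 163.0 162.2
```

View pics/p9.png

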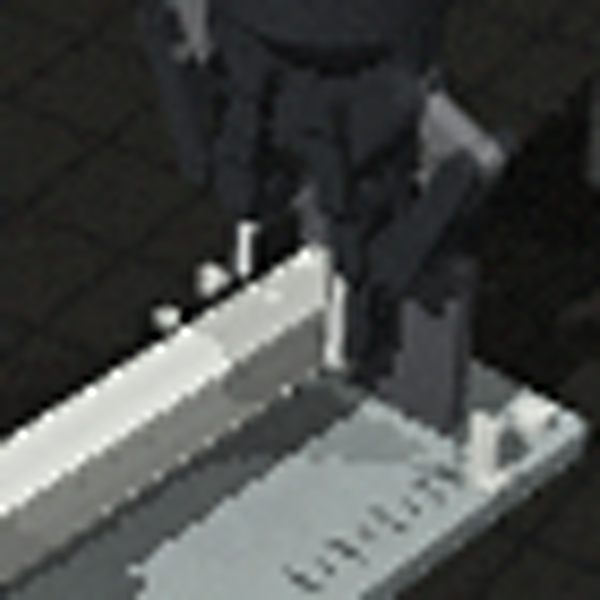

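The side crop shows the bar gripped behind the plate, with the plate in line with the tab at (485,450). The pad edges are at (245,250) and (338,320). The opening of 0.339 reads a little small for 34 mm, so I check the gap numerically, using earlier shots as calibration.

```bash
python3 - <<'E'
from h import *
mm=lambda p:(np.asarray(p)*1000).round(1)
th=np.radians(-98.9);R=np.array([[np.cos(th),-np.sin(th)],[np.sin(th),np.cos(th)]]);o=np.array([.5555,.1465])
for t in "6789":
    D=np.load("side"+t+".npz");W=cloud("side",D["d"]);L=np.concatenate([(W[...,:2]-o)@R,W[...,2:]],-1)
    print(t)
    b=D["i"].astype(int).min(-1)>120
    g=b&(L[...,0]>.150)&(L[...,0]<.185)&(L[...,2]>.04)&(L[...,2]<.12)
    for nm,m in(("+y",L[...,1]>.013),("-y",L[...,1]<-.013)):
        q=L[g&m]
        if len(q): print(nm,"bright",len(q),mm(np.median(q,0)),mm(q.min(0)),mm(q.max(0)))
# lever: non-bar pixels from 49..72mm z in latest, binned by x
for t in "0689":
    D=np.load("side"+t+".npz");W=cloud("side",D["d"]).reshape(-1,3);L=np.c_[(W[:,:2]-o)@R,W[:,2]]
    px={"0":52,"6":119.5,"8":119.5,"9":119.5}[t]/1000
    g=(L[:,2]>.063)&(L[:,2]<.080)&(L[:,1]>.008)&(L[:,1]<.06)&(L[:,0]>px-.012)&(L[:,0]<px+.048)
    print(t,[(int((x-px)*1000),mm(np.max(L[g&(abs(L[:,0]-x)<.003),1],initial=0)),int((g&(abs(L[:,0]-x)<.003)&(L[:,1]>.015)).sum())) for x in px+np.arange(-.006,.049,.006)])
E
```

```text
6
+y bright 150 [ 165.6 1127.8   81.8] [150.1  52.9  40.2] [ 184.2 1135.3  119.8]
-y bright 22 [160.8 -39.8  78.7] [158.8 -42.3  58.9] [163.9 -36.8  95.5]
7
+y bright 146 [ 164.8 1126.9   80.8] [150.1  39.   40.1] [ 184.  1138.7  119.9]
-y bright 20 [160.5 -28.5  72.4] [158.8 -32.2  56.7] [162.8 -25.1  89.1]
8
+y bright 142 [ 164.7 1127.8   81.2] [150.2  27.   40.5] [ 184.9 1137.7  119.9]
-y bright 20 [160.6 -20.9  68.3] [158.7 -23.3  53.2] [162.1 -16.1  85.4]
9
+y bright 146 [ 165.7 1128.2   82. ] [150.3  14.3  40.4] [ 184.9 1137.1  120. ]
-y bright 10 [159.9 -15.4  64.4] [159.  -16.9  52.3] [161.2 -13.5  82.4]
0 [(-5, np.float64(23.0), 10), (0, np.float64(26.7), 7), (5, np.float64(22.3), 3), (12, np.float64(26.5), 6), (18, np.float64(27.6), 5), (24, np.float64(30.6), 8), (30, np.float64(33.3), 7), (36, np.float64(33.5), 6), (42, np.float64(37.1), 8), (48, np.float64(35.2), 5)]
6 [(-6, np.float64(24.4), 11), (0, np.float64(25.6), 6), (6, np.float64(17.4), 2), (12, np.float64(25.4), 4), (18, np.float64(28.1), 7), (23, np.float64(31.0), 5), (30, np.float64(31.5), 8), (36, np.float64(35.4), 5), (42, np.float64(59.6), 21), (47, np.float64(50.6), 6)]
8 [(-6, np.float64(21.4), 7), (0, np.float64(26.5), 7), (6, np.float64(18.4), 2), (12, np.float64(21.8), 4), (18, np.float64(22.6), 4), (23, np.float64(22.2), 4), (30, np.float64(22.3), 4), (36, np.float64(22.6), 4), (42, np.float64(38.4), 16), (47, np.float64(38.8), 11)]
9 [(-6, np.float64(23.0), 8), (0, np.float64(27.5), 5), (6, np.float64(19.1), 2), (12, np.float64(18.5), 3), (18, np.float64(24.0), 4), (23, np.float64(19.8), 3), (30, np.float64(17.3), 2), (36, np.float64(18.2), 2), (42, np.float64(30.3), 13), (47, np.float64(31.6), 5)]
```

The lever lies along the bar and the leg is at 187.4 against the mark at about 187.2 mm. The tool's readings match its first pose. I settle briefly, then hand in.

Request:
step_arm(
  commands=[
    [0,0,0,0,0,0,0],
    [0,0,0,0,0,0,0],
    [0,0,0,0,0,0,0],
    [0,0,0,0,0,0,0],
  ],
)

```text
clock: 19.52
tcp_pos: [0.5341, -0.025, 0.0473]
tcp_rot: [[0.159, 0.987, 0.003], [0.987, -0.159, 0.001], [0.001, 0.003, -1.0]]
force: [-3.5, 7.2, 14.2]
opening: 0.345
finger_force: 60.1
```

```bash
python3 -c "
from station import *
print(sign_off())"
```

```text
the job is handed in; nothing more can be done
None
```

I handed the job in at about 19.5 s; no verdict came back. The button was pressed to its stop (11 N) and the tool is back upright in its holder. The gripper holds the leg about 0.2 mm from the mark by camera with roughly 60 N, and the lever looks shut, although the finger gap read about 31 mm instead of the expected 34 mm.

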